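# Seat a brass plate on a pin jig by nudging

### The job

The brass plate lies on top of the jig's two locating pins and the blue loading ledge, out of line. Without gripping or lifting it, nudge it sideways with the fingertips until both its holes drop over the two pins and it lies flat on the jig's dark bed, then take the hand away. Leave the small foam block, eraser, brush, tweezers, pot and loupe where they are.

Things in the scene. Friction and masses are not known exactly. Their poses are not given: they have to be found in the camera images.
- jig: pin jig, fixed to the table: a flat dark steel bed 250 mm (its x) x 230 mm (its y), 15 mm high, bare but for two steel pins and a blue ledge. Origin: centre of its underside, on the table, midway between the pins, which stand at x = 0, y = +55 and -55 mm; +z up, +x roughly away from the robot, within 0.3 rad
- ledge (a point): blue loading ledge on the jig's bed, robot's side: this point is the middle of its top at the edge nearest the pins (jig x = -68 mm). It runs 54 mm from here to the jig's -x and is 80 mm wide in y. Its top and the pin tops are level, 12 mm above the bed, 27 mm above the table. When the plate's near edge has left the ledge, the plate can drop
- plate: loose brass plate, 130 (its x) x 150 (its y) x 8 mm, 0.3 to 0.6 kg; origin: centre of its underside. 13 mm through holes at x = 0, y = +55 and -55 mm. First level on pins and ledge, underside 27 mm above the table, 20 to 40 mm off to the jig's -x, up to 15 mm in y and 0.2 rad in yaw. Seated: origin 15 mm above the jig's origin, axes along the jig's, pins 4 mm proud of its top
- pin_left (a point): centre of the flat top (4 mm across) of the jig's left (+y) pin; the pin is 10 mm in diameter for its lower 5 mm and tapers over the upper 7 mm, so that a hole up to about 4 mm off is still drawn on to it
- pin_right (a point): the same of the right (-y) pin
- hole_left (a point): centre of the plate's left (+y) hole, at the underside of the plate
- hole_right (a point): centre of the plate's right (-y) hole, at the underside of the plate
- foam: a small black foam block, 75 x 45 x 18 mm, lying on the table left of the jig; origin at the centre of its underside
- eraser: a blue and white eraser, 45 x 21 x 12 mm, lying left of the jig; origin at the centre of its underside
- brush: a thin artist's brush with a red handle, 172 mm long and 8 thick, lying left of the jig; origin at the centre of its underside
- tweezers: steel tweezers, 127 mm long, 16 wide and 9 thick, lying left of the jig; origin at the centre of its underside
- pot: a white pot with a red cap, 48 mm across and 52 high, standing behind the jig; origin at the centre of its underside
- loupe: a small black loupe, 45 x 34 x 12 mm, lying behind the jig; origin at the centre of its underside

How it is judged:
By the outcome, as a careful person would: the job done as asked, in the order asked, and still so for the second after the job is handed in, with the robot touching nothing.
It also fails if it takes over 72 s, if anything falls off the work surface, if the arm or the gripper's body presses on something with over 40 N, if the wrist force passes 120 N, or if a joint passes its speed limit or range.

### The arm

A 6-joint arm with a two-finger parallel gripper is mounted at the origin on a cart in front of the work surface, level with it; the furniture and walls round the work are solid. World frame = base frame: x ahead of the robot, y to its left, z up, the work surface at z = 0. Lengths are in m, angles in rad, forces in N, time in s.
With the tool pointing down it reaches from about 0.375 to 0.75 m from the base axis. Payload 9 kg.
Tool frame: the origin (TCP) lies where the fingers leave the gripper's body, on its centre line; the fingertips stand 73 mm ahead of it and the grasp point (between the pads) lies 54 mm ahead of it; z points along the fingers, x is the direction in which the jaws open and shut, and the axes are right-handed (so a half turn about z gives the same grasp; the last joint's range is limited). The gripper opens to 85 mm and grips with 20 to 120 N. Pads are 22 mm wide; open, the fingers measure 114 mm over their backs; the gripper's body (76 mm by 85 mm) begins 54 mm behind the grasp point. The pads swing forward as they close: fully open they stand 13 mm farther back than shut.
Start: joints at [-1.476, 0.104, 0.097, 1.564, 0, 1.353], TCP at [0.185, -0.571, 0.304] pointing down, gripper open.
Joint ranges: [-2.99, 2.99], [-0.84, 1.86], [-1.1, 1.16], [-1.84, 2.11], [-1.51, 1.56], [-3.14, 3.14]. Speed limits (rad/s): [2.22, 2.22, 2.57, 3.14, 3.14, 3.14].

### API

Orientations are given as a rotation vector (axis times angle).
In Python, from workcell import arm, get_image gives the robot as it stands.
- The arm moves only by the tool send_rows, never from a script. Its arguments are lists of equal length, an entry for each row: "hand": the finger opening in mm, from 0 to 85.4; "linear": the shift along the tool's x, y, z in mm, a list of three; "roll": the turn about the tool's z in degrees. In form: {"hand": [hand, ...], "linear": [[tx, ty, tz], ...], "roll": [roll, ...]}. A call has 1 to 5 rows; each row shifts and turns the pose as measured when the row begins, along the tool's axes as they then stand; what a row does not reach is not made up. A row lasts 1/8 s, in which the tool goes at most 62.5 mm and 10.7 degrees, less where a joint would pass 70% of its speed; a pose out of reach is approached as far as the arm can. A call is refused whole if a number of a shift passes 62.5 or a number of a turn 10.7, either way. A call with a gripper value outside its range is refused whole. The fingers move at their own pace and stop on an object; "squeeze" is the grip in N (left out, the last holds). Time passes only in rows, so rows that do not move let the fingers close. It gives the time, the measured TCP pose, the force and the opening at its end, in the units of the state.
- arm.sense(): the state, without advancing time (a new reading comes with each control period).
- get_image(name): name is "side" or "top" or "wrist"; returns a dict with "pixels" (480x640x3 uint8, red, green, blue), "fx", "fy", "cx", "cy" (pixels), "world_from_camera" (4x4, takes a point from camera to world coordinates). Camera axes: x right, y down, z forward; pixel columns grow to the right and rows downward; lengths in m; the calibration is good to about 2 mm. A picture is of the moment at which its call begins. There is no depth.
- arm.hand_in(): hands the job in, once; it reports no verdict.
The state is a dict: "time": time; "joint_pos": joint angles; "joint_vel": joint speeds; "effort": joint torques, N m; "eef_pos": TCP position; "tool_rot": TCP orientation; "contact_force": force on the tool from outside, world axes, zero at the start; "torque": the same for the moment, N m; "gripper_width": finger opening in m.
Only numpy, scipy, OpenCV 4.12 (cv2) and the standard library are available. Lean on these libraries where they do the work, as an engineer would, in place of code of your own. Each camera call takes 0.05 s, during which the arm holds its last target.

## Working session

There is one attempt and no reset: what is moved stays moved. The work goes in short steps, Python scripts to look and compute and a tool call to move; the robot and the scene stay as the last step left them, time stands still between calls to the robot, and variables do not carry over. Pictures are saved under pics/ and viewed, and the job is handed in when it is done.

Besides the shell and the picture viewer there is one more tool, called after ">>>" in YAML: its name, and indented under it one key for each argument. send_rows: Moves the arm, as the interface text tells. Its arguments: {"type":"object","properties":{"hand":{"type":"array","items":{"type":"number"}},"linear":{"type":"array","items":{"type":"array","items":{"type":"number"}}},"roll":{"type":"array","items":{"type":"number"}},"squeeze":{"type":"number"}},"required":["hand","linear","roll"]}

```bash
mkdir -p pics; cat > h.py <<'E'
from workcell import arm, get_image
import numpy as np, cv2
def snap(n,f):
    im=get_image(n); cv2.imwrite('pics/'+f,im['pixels'][:,:,::-1]); np.save('pics/'+f[:-4]+'.npy',im,allow_pickle=True); return im
def ray(im,u,v,z):
    T=np.array(im['world_from_camera']); d=T[:3,:3]@np.array([(u-im['cx'])/im['fx'],(v-im['cy'])/im['fy'],1]); o=T[:3,3]
    return o+d*(z-o[2])/d[2]
def proj(im,p):
    T=np.array(im['world_from_camera']); c=T[:3,:3].T@(np.array(p)-T[:3,3]); return [im['fx']*c[0]/c[2]+im['cx'],im['fy']*c[1]/c[2]+im['cy']]
E
python3 - <<'E'
from h import *
for n in('top','side'):
    im=snap(n,n+'0.png'); print(n,im['fx'],np.round(im['world_from_camera'],3).tolist())
s=arm.sense(); print(s)
E
```

```text
top 613.9952498404571 [[-0.006, -0.995, 0.099, 0.496], [-1.0, 0.005, -0.012, 0.172], [0.011, -0.099, -0.995, 1.205], [0.0, 0.0, 0.0, 1.0]]
side 457.3510938133505 [[-0.828, -0.314, 0.465, 0.205], [-0.561, 0.489, -0.669, 0.71], [-0.018, -0.814, -0.58, 0.551], [0.0, 0.0, 0.0, 1.0]]
{'time': 0.1, 'joint_pos': array([-1.47572054e+00,  1.04675239e-01,  9.65609130e-02,  1.56392009e+00,
        2.92882132e-06,  1.35308884e+00]), 'joint_vel': array([ 0.00061103,  0.00052288,  0.00242623, -0.00014044, -0.00038885,
       -0.00044588]), 'effort': array([ 5.85931528e-03, -5.58208323e+01,  5.04718530e+01,  1.30980203e-02,
       -3.72920586e-04,  1.27465304e-05]), 'eef_pos': array([ 0.18460929, -0.57066652,  0.3031868 ]), 'tool_rot': array([-2.53957906e+00,  1.84778306e+00,  1.28449119e-03]), 'contact_force': array([-0.03461612, -0.08701536, -1.08665016]), 'torque': array([ 0.01711749, -0.03081521,  0.00629807]), 'gripper_width': 0.08560799513318663}
```

View pics/top0.png

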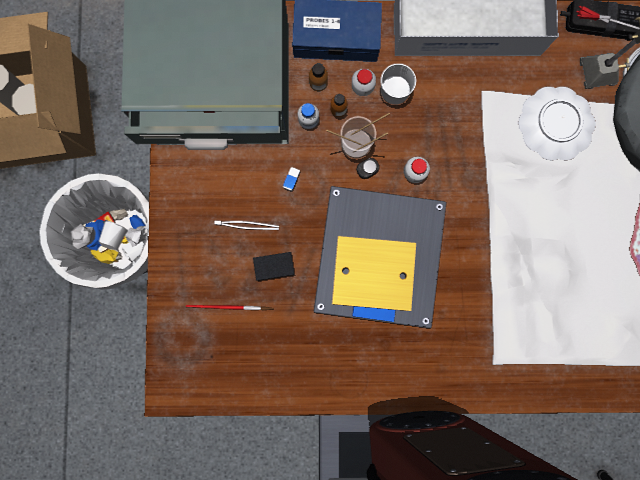

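View pics/side0.png

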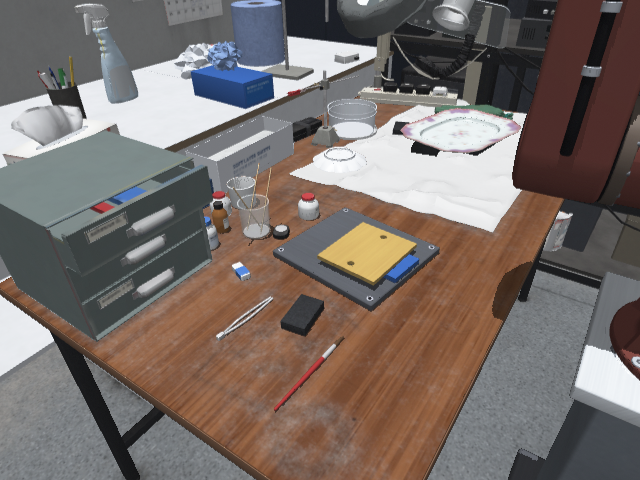

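The top view shows the yellow plate (centre about 375,273; holes near 346,271 and 403,275) on the dark bed (corners 335,188 to 430,327). The blue ledge is at 374,314. Next I'll measure their poses.

```bash
cat > m.py <<'E'
from h import *
def load(f): return np.load('pics/'+f+'.npy',allow_pickle=True).item()
def rect(im,mask,z):
    c=max(cv2.findContours(mask,cv2.RETR_EXTERNAL,cv2.CHAIN_APPROX_NONE)[0],key=cv2.contourArea)
    P=np.array([ray(im,u,v,z)[:2] for u,v in cv2.convexHull(c)[:,0]])*1000
    (cx,cy),(w,h),a=cv2.minAreaRect(P.astype(np.float32)); return (round(cx,1),round(cy,1)),(round(w,1),round(h,1)),round(a,2)
def plate(im,zt=.035,dbg=True):
    hsv=cv2.cvtColor(im['pixels'],cv2.COLOR_RGB2HSV)
    m=cv2.inRange(hsv,(20,100,90),(35,255,255))
    n,l,st,_=cv2.connectedComponentsWithStats(m)
    return m,hsv
E
python3 - <<'E'
from m import *
im=load('top0'); m,hsv=plate(im)
m[:, :300]=0;m[:,460:]=0;m[:190]=0;m[340:]=0
print('plate',rect(im,m,.035))
g=hsv.copy(); b=cv2.inRange(hsv,(100,150,100),(125,255,255)); b[:300]=0
print('ledge',rect(im,b,.027))
# jig: dark grey bed
d=cv2.inRange(hsv,(0,0,40),(179,110,130)); d[:, :300]=0;d[:,460:]=0;d[:180]=0;d[340:]=0
d=cv2.morphologyEx(d,cv2.MORPH_OPEN,np.ones((5,5)))
d|=m
d=cv2.morphologyEx(d,cv2.MORPH_OPEN,np.ones((7,7)))
print('jig',rect(im,d,.015)); cv2.imwrite('pics/d.png',d)
print(hsv[220,390],hsv[220,470])
# holes
c,hi=cv2.findContours(m,cv2.RETR_CCOMP,cv2.CHAIN_APPROX_NONE)
for k in range(len(c)):
    if hi[0][k][3]>=0 and cv2.contourArea(c[k])>8:
        M=cv2.moments(c[k]);u,v=M['m10']/M['m00'],M['m01']/M['m00'];print(u,v,ray(im,u,v,.035)*1000,cv2.contourArea(c[k]))
# screws
gray=cv2.cvtColor(im['pixels'],cv2.COLOR_RGB2GRAY)
for u,v in[(336,193),(439,207),(320,307),(429,321)]:
    p=gray[v-6:v+7,u-6:u+7]; y,x=np.nonzero(p>170); print(u-6+x.mean(),v-6+y.mean(),np.round(ray(im,u-6+x.mean(),v-6+y.mean(),.016)*1000,1),len(x))
crop=cv2.resize(im['pixels'][180:335,305:455,::-1],None,fx=4,fy=4,interpolation=cv2.INTER_CUBIC)[:600,:800]
cv2.imwrite('pics/crop0.png',crop)
E
```

```text
plate ((545.8, 69.4), (150.5, 130.2), 84.69)
ledge ((469.5, 70.7), (80.3, 21.9), 82.58)
jig ((579.4, 55.3), (230.0, 249.8), 81.94)
[114  35 115] [ 10 168 105]
402.5 275.3178294573643 [540.8420432   15.04778967  35.        ] 43.0
345.09183673469386 270.3707482993197 [550.83526875 124.40315874  35.        ] 49.0
335.69565217391306 192.17391304347825 [705.1 140.7  16. ] 23
439.0 206.56521739130434 [675.8 -61.5  16. ] 23
320.16 306.68 [482.1 172.2  16. ] 25
425.48 320.48 [454.6 -30.2  16. ] 25
```

View pics/crop0.png

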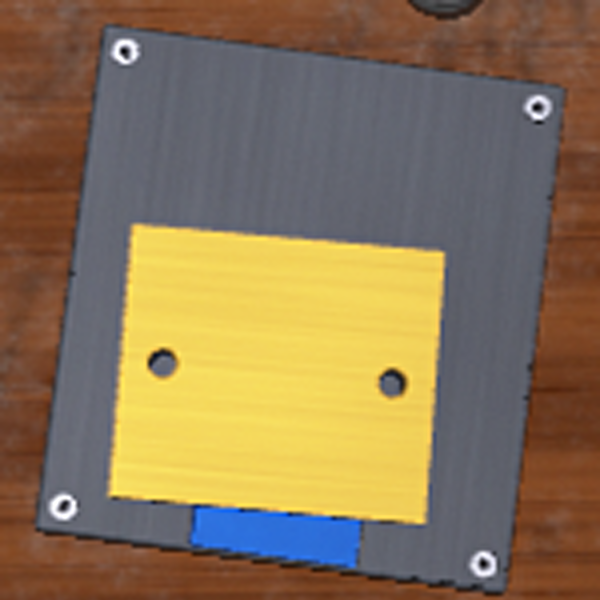

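View pics/d.png

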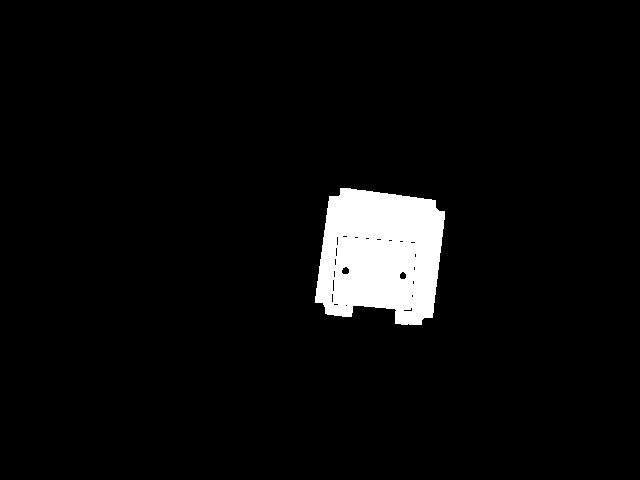

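```bash
cat >> h.py <<'E'
from scipy.spatial.transform import Rotation as R
J0=np.array([579.4,55.3]); JA=np.deg2rad(-8.05)
def j2w(x,y): c,s=np.cos(JA),np.sin(JA); return J0+[c*x-s*y,s*x+c*y]
def w2j(p): c,s=np.cos(JA),np.sin(JA); d=np.array(p[:2])-J0; return np.array([c*d[0]+s*d[1],-s*d[0]+c*d[1]])
HEAD=81.95
def st():
    s=arm.sense(); Rm=R.from_rotvec(s['tool_rot']); X=Rm.as_matrix()
    p=s['eef_pos']*1000; print('t',round(s['time'],2),'tcp',p.round(1),'jig',w2j(p).round(1),'head',round(np.degrees(np.arctan2(X[1,0],X[0,0])),2),'tilt',X[:2,2].round(4),'F',s['contact_force'].round(1),'w',round(s['gripper_width']*1000,1),'q',s['joint_pos'].round(2))
    return p,X
def plan(tw,step=55,head=HEAD,n=None):
    p,X=st(); tw=np.array(tw,float); h=np.degrees(np.arctan2(X[1,0],X[0,0]))
    dr=-((head-h+180)%360-180); N=max(int(np.ceil(np.linalg.norm(tw-p)/step)),int(np.ceil(abs(dr)/10)),1)
    if n: N=n
    print('rot left',round(dr,1),'N',N)
    Rt=R.from_matrix(X)
    for k in range(N):
        a=(tw-p)/N; l=Rt.as_matrix().T@a
        print(np.round(l,1).tolist(),round(dr/N,2)); Rt=Rt*R.from_rotvec([0,0,np.radians(dr/N)])
E
python3 - <<'E'
from h import *
t=j2w(0,140);plan([*t,250])
E
```

```text
t 0.1 tcp [ 184.6 -570.7  303.2] jig [-303.2 -675.1] head -72.08 tilt [-0.0001  0.0012] F [-0.  -0.1 -1.1] w 85.6 q [-1.48  0.1   0.1   1.56  0.    1.35]
rot left -154.0 N 16
[-37.5, -39.3, 3.4] -9.63
[-30.4, -45.1, 3.4] -9.63
[-22.4, -49.5, 3.4] -9.63
[-13.8, -52.6, 3.4] -9.63
[-4.8, -54.1, 3.4] -9.63
[4.3, -54.2, 3.4] -9.63
[13.3, -52.7, 3.4] -9.63
[21.9, -49.7, 3.4] -9.63
[29.9, -45.4, 3.4] -9.63
[37.1, -39.7, 3.4] -9.63
[43.2, -33.0, 3.4] -9.63
[48.1, -25.3, 3.4] -9.63
[51.7, -16.9, 3.4] -9.63
[53.8, -8.0, 3.4] -9.63
[54.3, 1.1, 3.4] -9.63
[53.4, 10.2, 3.4] -9.63
```

>>> send_rows:
  hand: [0,0,0,0,0]
  linear:
    - [-37,-39,3]
    - [-30,-45,3]
    - [-22,-50,3]
    - [-14,-53,3]
    - [-5,-54,3]
  roll: [-9.6,-9.6,-9.6,-9.6,-9.6]

```text
time: 0.72
eef_pos: [0.314, -0.3265, 0.2848]
tool_rot: [-3.074, 0.624, 0.003]
contact_force: [1.2, -0.2, 0.3]
gripper_width: 0.0006
```

```bash
python3 - <<'E'
from h import *
t=j2w(0,140);plan([*t,250])
E
```

```text
t 0.72 tcp [ 314.  -326.5  284.8] jig [-209.3 -415.2] head -22.94 tilt [-0.0009  0.0057] F [ 1.2 -0.2  0.3] w 0.6 q [-1.1  -0.35 -0.36  1.57  0.    0.88]
rot left -104.9 N 11
[5.4, -53.7, 3.4] -9.54
[14.2, -52.0, 3.4] -9.54
[22.7, -48.9, 3.4] -9.54
[30.5, -44.5, 3.4] -9.54
[37.4, -38.8, 3.4] -9.54
[43.3, -32.1, 3.4] -9.54
[48.0, -24.5, 3.4] -9.54
[51.4, -16.2, 3.4] -9.54
[53.4, -7.4, 3.4] -9.54
[53.9, 1.5, 3.4] -9.54
[52.9, 10.4, 3.4] -9.54
```

>>> send_rows:
  hand: [0,0,0,0,0]
  linear:
    - [5,-54,3]
    - [14,-52,3]
    - [23,-49,3]
    - [31,-44,3]
    - [37,-39,3]
  roll: [-9.5,-9.5,-9.5,-9.5,-9.5]

```text
time: 1.35
eef_pos: [0.4436, -0.0799, 0.2697]
tool_rot: [-3.055, -0.708, -0.002]
contact_force: [0.8, -0.9, 0.1]
gripper_width: 0.0001
```

>>> send_rows:
  hand: [0,0,0,0,0]
  linear:
    - [43,-32,3]
    - [48,-25,3]
    - [51,-16,3]
    - [53,-7,3]
    - [54,2,3]
  roll: [-9.5,-9.5,-9.5,-9.5,-9.5]

```text
time: 1.98
eef_pos: [0.5672, 0.1694, 0.2542]
tool_rot: [-2.485, -1.916, -0.004]
contact_force: [-0.5, -0.5, 0.4]
gripper_width: 0.0002
```

```bash
python3 - <<'E'
from h import *
t=j2w(0,140);plan([*t,180])
E
```

```text
t 1.98 tcp [567.2 169.4 254.2] jig [-28.  111.3] head 75.26 tilt [-0.0005  0.0049] F [-0.5 -0.5  0.4] w 0.2 q [ 0.07  0.07 -0.02  1.47  0.    0.32]
rot left -6.7 N 2
[15.7, 12.3, 37.2] -3.34
[15.0, 13.2, 37.2] -3.34
```

>>> send_rows:
  hand: [0,0,0]
  linear:
    - [16,12,37]
    - [15,13,37]
    - [0,0,0]
  roll: [-3.3,-3.3,0]

```text
time: 2.35
eef_pos: [0.5992, 0.1993, 0.1766]
tool_rot: [-2.358, -2.068, -0.002]
contact_force: [0.6, -0.2, -0.4]
gripper_width: 0.0001
```

```bash
python3 - <<'E'
from h import *
p,X=st()
for n in('top','side','wrist'):
    im=snap(n,n+'1.png')
    if n!='wrist':
        print(n,'tcp px',proj(im,p/1000),'73 ahead',proj(im,p/1000+X[:,2]*.073))
a=cv2.imread('pics/side1.png'); b=cv2.imread('pics/wrist1.png')
cv2.imwrite('pics/sw1.png',cv2.resize(np.hstack([a,b]),(800,300)))
cv2.imwrite('pics/s1c.png',cv2.resize(a[80:330,200:500],None,fx=2.4,fy=2.4))
E
```

```text
t 2.35 tcp [599.2 199.3 176.6] jig [ -0.6 145.4] head 82.51 tilt [-0.0025  0.005 ] F [ 0.6 -0.2 -0.4] w 0.1 q [ 0.11  0.21 -0.01  1.35  0.01  0.24]
top tcp px [np.float64(303.71179665508953), np.float64(237.89561685993732)] 73 ahead [np.float64(304.59884064728897), np.float64(242.02775221308372)]
side tcp px [np.float64(301.0319204841081), np.float64(206.09530991646167)] 73 ahead [np.float64(302.84781320137495), np.float64(243.17256199512929)]
```

View pics/s1c.png

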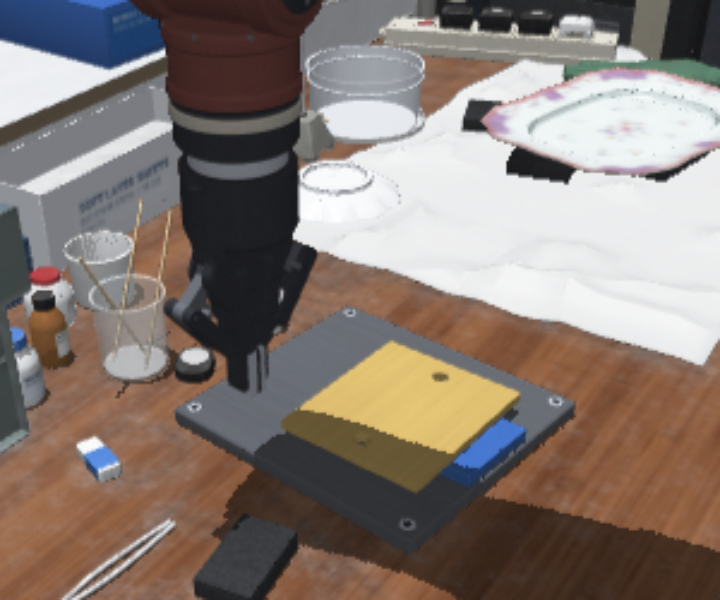

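View pics/wrist1.png

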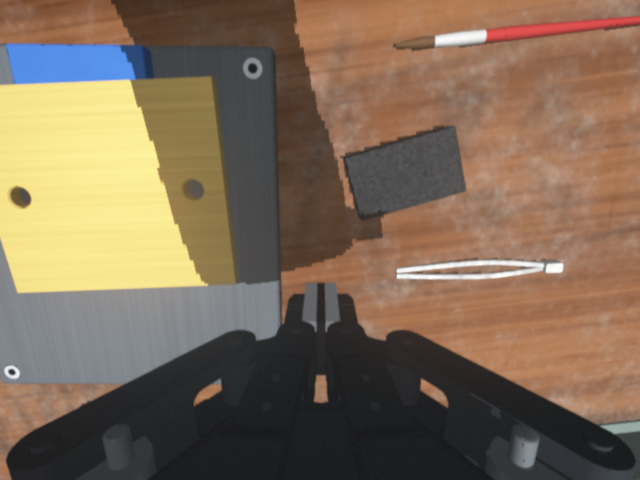

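The fingers are closed over the left of the jig. In the side image the tip sits at about (305,243), which matches 73 mm ahead of the TCP. I'll descend beside the plate's left edge.

```bash
python3 - <<'E'
from h import *
t=j2w(-25,116);plan([*t,104],step=30)
E
```

```text
t 2.5 tcp [600.8 198.5 181.7] jig [  1.1 144.7] head 82.38 tilt [0.0044 0.0056] F [-0.3 -0.4  0.4] w 0.0 q [ 0.11  0.21 -0.01  1.35  0.01  0.24]
rot left 0.4 N 3
[-9.7, -8.9, 25.8] 0.14
[-9.7, -8.8, 25.8] 0.14
[-9.7, -8.8, 25.8] 0.14
```

>>> send_rows:
  hand: [0,0,0,0,0]
  linear:
    - [-10,-9,26]
    - [-10,-9,26]
    - [-9,-9,24]
    - [0,0,0]
    - [0,0,0]
  roll: [0.2,0.1,0.1,0,0]

```text
time: 3.12
eef_pos: [0.5742, 0.1712, 0.1151]
tool_rot: [2.372, 2.048, 0.03]
contact_force: [0.1, -0.0, -0.1]
gripper_width: 0.0001
```

```bash
python3 - <<'E'
from h import *
t=j2w(-25,108);plan([*t,103.5],step=30)
E
```

```text
t 3.12 tcp [574.2 171.2 115.1] jig [-21.3 114. ] head 81.61 tilt [0.0199 0.0066] F [ 0.1 -0.  -0.1] w 0.1 q [ 0.07  0.13 -0.22  1.2   0.01  0.22]
rot left -0.3 N 1
[-6.2, -3.8, 11.5] -0.34
```

>>> send_rows:
  hand: [0,0,0]
  linear:
    - [-5,-4,6]
    - [0,0,5]
    - [0,0,0]
  roll: [0,0,0]

```text
time: 3.5
eef_pos: [0.5714, 0.1669, 0.1063]
tool_rot: [2.37, 2.046, 0.036]
contact_force: [-0.3, 0.6, 0.2]
gripper_width: 0.0002
```

```bash
python3 - <<'E'
from h import *
t=j2w(-25,108);plan([*t,103.5],step=30)
a=snap('side','side2.png')['pixels'][:,:,::-1]; w=snap('wrist','wrist2.png')['pixels'][:,:,::-1]
cv2.imwrite('pics/s2c.png',np.hstack([cv2.resize(a[180:330,260:460],(800,600))]))
E
```

```text
t 3.5 tcp [571.4 166.9 106.3] jig [-23.5 109.4] head 81.61 tilt [0.0242 0.0069] F [-0.3  0.6  0.2] w 0.2 q [ 0.06  0.12 -0.24  1.18  0.01  0.21]
rot left -0.3 N 1
[-1.4, -1.5, 2.8] -0.34
```

View pics/s2c.png

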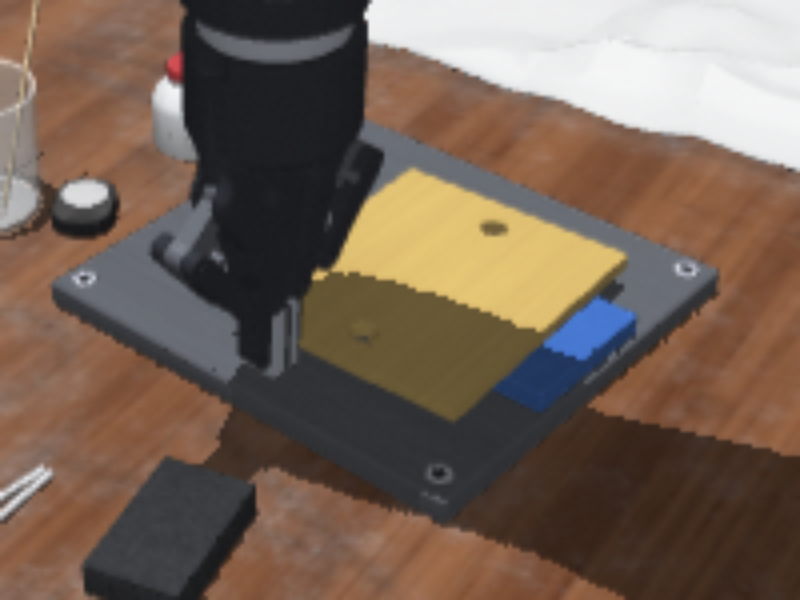

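View pics/wrist2.png

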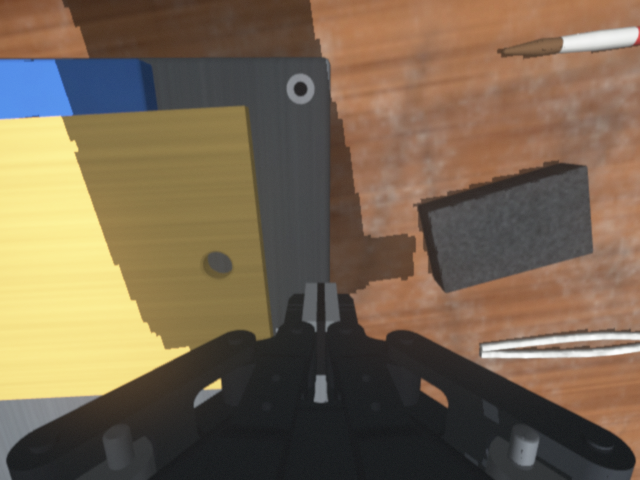

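>>> send_rows:
  hand: [0,0,0,0]
  linear:
    - [0,0,4]
    - [-5,-1,0]
    - [-4,0,0]
    - [0,0,0]
  roll: [0,0,0,0]

```text
time: 4.1
eef_pos: [0.5692, 0.1577, 0.1021]
tool_rot: [2.37, 2.046, 0.035]
contact_force: [-0.4, -0.3, 0.4]
gripper_width: -0.0
```

>>> send_rows:
  hand: [0,0]
  linear:
    - [-3,0,0]
    - [-2,0,0]
  roll: [0,0]

```text
time: 4.35
eef_pos: [0.5685, 0.1524, 0.1022]
tool_rot: [2.37, 2.046, 0.036]
contact_force: [0.1, 0.2, 0.0]
gripper_width: -0.0
```

```bash
cat >> m.py <<'E'
def holes(f,z=.035):
    im=snap('top',f+'.png'); m,hsv=plate(im); m[:, :300]=0;m[:,460:]=0;m[:190]=0;m[340:]=0
    try:
        r=rect(im,m,z); print('plate rect',r,'jig',w2j(r[0]).round(1),'yaw rel',r[2]-90+8.05)
    except Exception as e: print(e)
    c,hi=cv2.findContours(m,cv2.RETR_CCOMP,cv2.CHAIN_APPROX_NONE)
    H=[]
    for k in range(len(c)):
        if hi[0][k][3]>=0 and 15<cv2.contourArea(c[k])<90:
            M=cv2.moments(c[k]);u,v=M['m10']/M['m00'],M['m01']/M['m00'];p=w2j(ray(im,u,v,z)[:2]*1000);H.append(p);print('hole jig',p.round(1),cv2.contourArea(c[k]))
    if len(H)==2:
        d=H[0]-H[1]; d*=np.sign(d[1]); print('mid',((H[0]+H[1])/2).round(1),'yaw',np.degrees(np.arctan2(-d[0],d[1])).round(2),'len',np.linalg.norm(d).round(1))
    a=im['pixels'][180:335,305:455,::-1]; cv2.imwrite('pics/'+f+'c.png',cv2.resize(a,None,fx=3.8,fy=3.8,interpolation=cv2.INTER_CUBIC))
E
python3 - <<'E'
from m import *
st();holes('top3')
E
```

```text
t 4.35 tcp [568.5 152.4 102.2] jig [-24.4  94.6] head 81.62 tilt [0.0244 0.0068] F [0.1 0.2 0. ] w -0.0 q [ 0.04  0.11 -0.27  1.17  0.01  0.18]
plate rect ((541.7, 18.0), (53.7, 132.8), 88.86) jig [-32.1 -42.2] yaw rel 6.91
hole jig [-32.5 -45.3] 43.0
```

View pics/top3c.png

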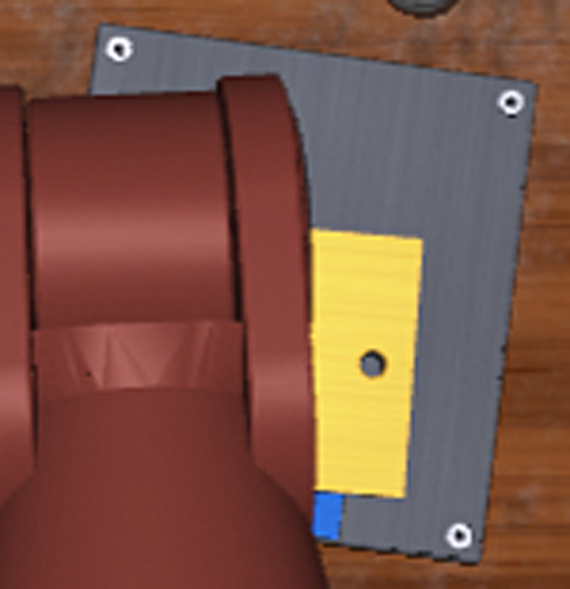

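The top view shows the arm hiding the left half of the plate. The right hole is visible and has not moved. I'll use it as the tracker while pushing.

>>> send_rows:
  hand: [0,0,0]
  linear:
    - [-2,0,0]
    - [-2,0,0]
    - [-2,0,0]
  roll: [0,0,0]

```text
time: 4.78
eef_pos: [0.568, 0.1466, 0.1023]
tool_rot: [2.369, 2.047, 0.039]
contact_force: [1.9, 2.7, -0.9]
gripper_width: 0.0002
```

```bash
python3 - <<'E'
from m import *
st();holes('top4')
E
```

```text
t 4.78 tcp [568.  146.6 102.3] jig [-24.   88.8] head 81.65 tilt [0.0256 0.0081] F [ 1.9  2.7 -0.9] w 0.2 q [ 0.03  0.1  -0.28  1.17  0.01  0.17]
plate rect ((538.9, 11.1), (48.0, 131.2), 89.08) jig [-33.9 -49.4] yaw rel 7.129999999999999
hole jig [-34.2 -47.4] 43.0
```

>>> send_rows:
  hand: [0,0]
  linear:
    - [-2,0,0]
    - [-2,0,0]
  roll: [0,0]

```text
time: 5.08
eef_pos: [0.5675, 0.1423, 0.1023]
tool_rot: [2.369, 2.047, 0.039]
contact_force: [2.0, 2.8, -0.9]
gripper_width: 0.0001
```

```bash
python3 - <<'E'
from m import *
st();holes('top5')
snap('wrist','wrist5.png')
E
```

```text
t 5.08 tcp [567.5 142.3 102.3] jig [-23.9  84.5] head 81.66 tilt [0.0259 0.0083] F [ 2.   2.8 -0.9] w 0.1 q [ 0.02  0.1  -0.28  1.17  0.01  0.17]
plate rect ((536.0, 5.7), (44.1, 132.9), 88.83) jig [-36.  -55.2] yaw rel 6.879999999999999
hole jig [-36.7 -51.5] 47.0
```

View pics/wrist5.png

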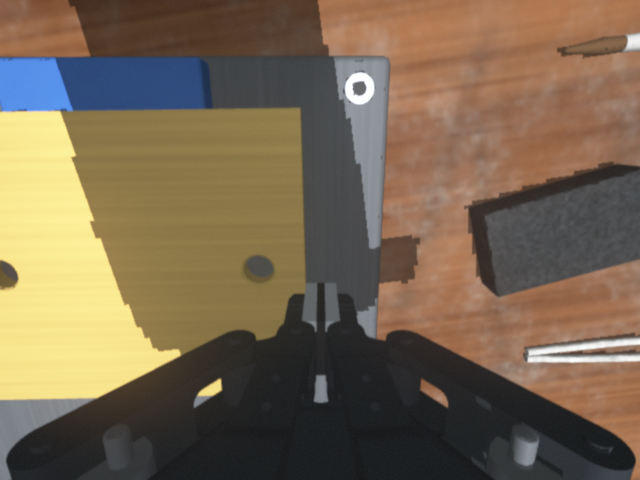

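>>> send_rows:
  hand: [0,0,0,0]
  linear:
    - [4,0,0]
    - [0,-12,0]
    - [0,-12,0]
    - [0,0,0]
  roll: [0,0,0,0]

```text
time: 5.68
eef_pos: [0.5417, 0.1499, 0.1014]
tool_rot: [2.37, 2.046, 0.035]
contact_force: [0.5, -0.8, 0.3]
gripper_width: 0.0002
```

>>> send_rows:
  hand: [0,0,0]
  linear:
    - [-3,0,0]
    - [-3,0,0]
    - [-2,0,0]
  roll: [0,0,0]

```text
time: 6.05
eef_pos: [0.5407, 0.1419, 0.1015]
tool_rot: [2.369, 2.047, 0.037]
contact_force: [1.2, 1.5, -0.6]
gripper_width: 0.0001
```

```bash
python3 - <<'E'
from m import *
st();holes('top6')
snap('wrist','wrist6.png')
E
```

```text
t 6.05 tcp [540.7 141.9 101.5] jig [-50.4  80.3] head 81.66 tilt [0.0247 0.0078] F [ 1.2  1.5 -0.6] w 0.1 q [ 0.02  0.02 -0.36  1.16  0.01  0.17]
plate rect ((534.7, 11.2), (52.7, 130.0), 82.11) jig [-38.1 -49.9] yaw rel 0.16000000000000014
hole jig [-38.2 -55.4] 49.0
```

>>> send_rows:
  hand: [0,0,85,85,85]
  linear:
    - [10,0,0]
    - [4,0,-50]
    - [-10,-30,0]
    - [-30,-40,0]
    - [-40,0,0]
  roll: [0,0,0,0,0]

```text
time: 6.78
eef_pos: [0.4594, 0.0884, 0.1512]
tool_rot: [2.365, 2.05, 0.035]
contact_force: [1.0, -0.1, 0.2]
gripper_width: 0.0542
```

```bash
python3 - <<'E'
from m import *
st();holes('top7')
a=snap('side','side7.png')['pixels'][:,:,::-1]; w=snap('wrist','wrist7.png')['pixels'][:,:,::-1]
cv2.imwrite('pics/s7c.png',np.hstack([cv2.resize(a[150:330,260:500],(800,600))]))
E
```

```text
t 6.78 tcp [459.4  88.4 151.2] jig [-123.5   16. ] head 81.83 tilt [0.0247 0.0059] F [ 1.  -0.1  0.2] w 54.2 q [-0.09 -0.31 -0.57  1.29  0.01  0.05]
plate rect ((541.7, 59.5), (150.5, 130.2), 81.7) jig [-37.9  -1.1] yaw rel -0.24999999999999645
hole jig [-38.3 -55.6] 47.0
hole jig [-37.8  54.2] 46.0
mid [-38.1  -0.7] yaw -0.3 len 109.8
```

View pics/s7c.png

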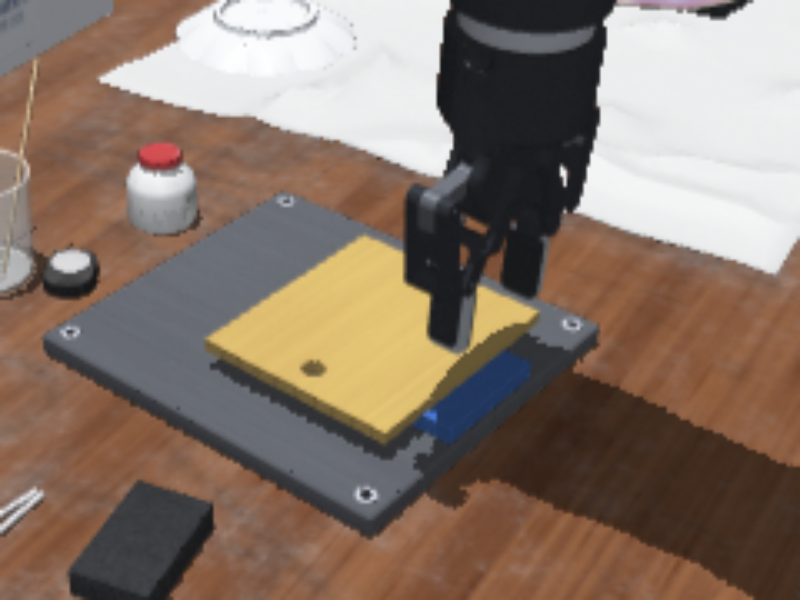

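View pics/wrist7.png

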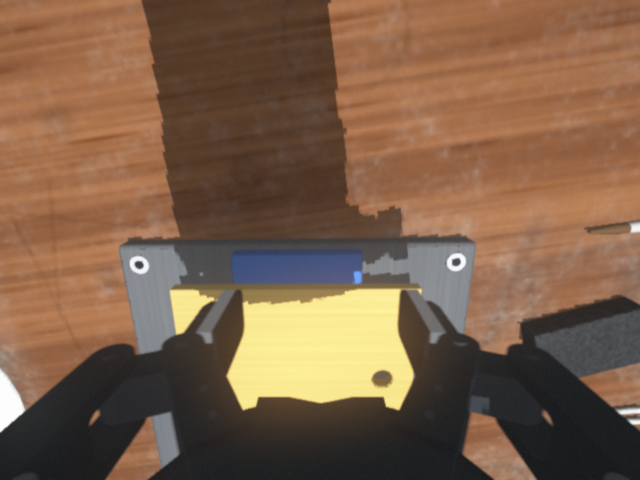

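View pics/top7c.png

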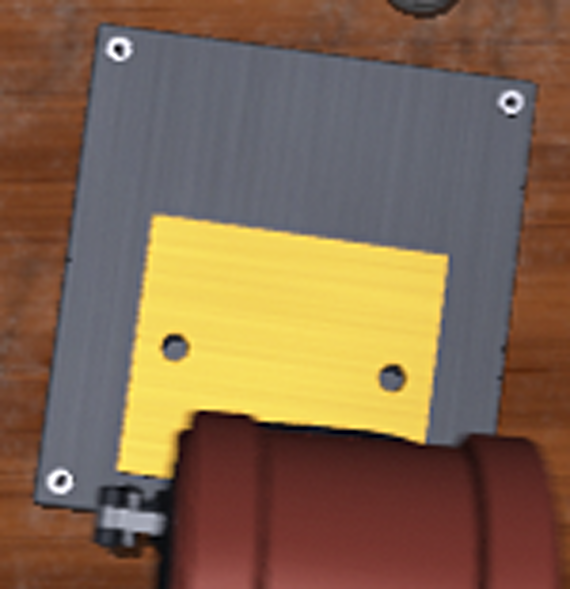

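The plate is now at jig (-38.1, -0.7) with yaw -0.3°, so only the push along +x is left. The hand stands on the robot's side, still opening. I'll centre it and find the tip height with the fingers open.

>>> send_rows:
  hand: [85,85,85,85]
  linear:
    - [-15,-5,20]
    - [0,0,0]
    - [0,0,0]
    - [0,0,0]
  roll: [-0.2,0,0,0]

```text
time: 7.42
eef_pos: [0.4564, 0.0754, 0.1329]
tool_rot: [2.364, 2.048, 0.039]
contact_force: [-0.5, -0.4, 0.4]
gripper_width: 0.0849
```

```bash
python3 - <<'E'
from m import *
p,X=st()
im=snap('side','side8.png');a=im['pixels'][:,:,::-1].copy()
sc=4
c=cv2.resize(a[170:320,300:500],(800,600))
for d,col in((60,(0,0,255)),(73,(0,255,0))):
  for sx in(-57,-43,43,57):
    for sy in(-11,11):
      u,v=proj(im,(p+X@np.array([sx,sy,d]))/1000); cv2.circle(c,(int((u-300)*4),int((v-170)*4)),3,col,-1)
cv2.imwrite('pics/s8c.png',c)
E
```

```text
t 7.42 tcp [456.4  75.4 132.9] jig [-124.6    2.6] head 81.81 tilt [0.0281 0.0059] F [-0.5 -0.4  0.4] w 84.9 q [-0.13 -0.32 -0.61  1.25  0.01  0.02]
```

View pics/s8c.png

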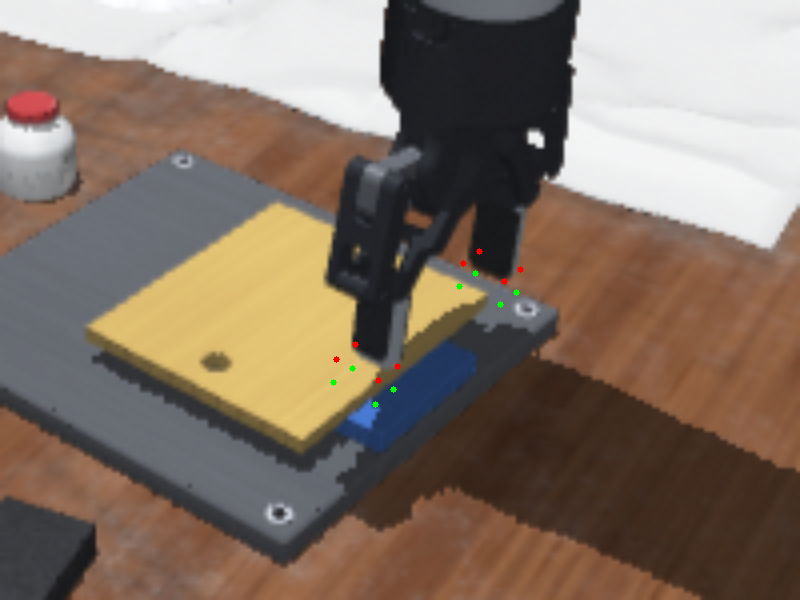

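The red dots (60 mm ahead) match the open tips, so the tip target z of about 30 mm means a TCP height near 90. I'll descend now.

>>> send_rows:
  hand: [85,85,85,85]
  linear:
    - [-2,-1,20]
    - [0,0,18]
    - [0,0,4]
    - [0,0,0]
  roll: [0,0,0,0]

```text
time: 7.98
eef_pos: [0.4582, 0.0747, 0.0923]
tool_rot: [2.36, 2.048, 0.043]
contact_force: [-0.4, -0.1, 0.2]
gripper_width: 0.085
```

```bash
python3 - <<'E'
from m import *
p,X=st()
im=snap('side','side9.png');a=im['pixels'][:,:,::-1].copy()
cv2.imwrite('pics/s9c.png',cv2.resize(a[170:320,300:500],(800,600)))
E
```

```text
t 7.97 tcp [458.2  74.7  92.3] jig [-122.7    2.3] head 81.9 tilt [0.0316 0.0058] F [-0.4 -0.1  0.2] w 85.0 q [-0.13 -0.29 -0.66  1.17  0.01  0.02]
```

View pics/s9c.png

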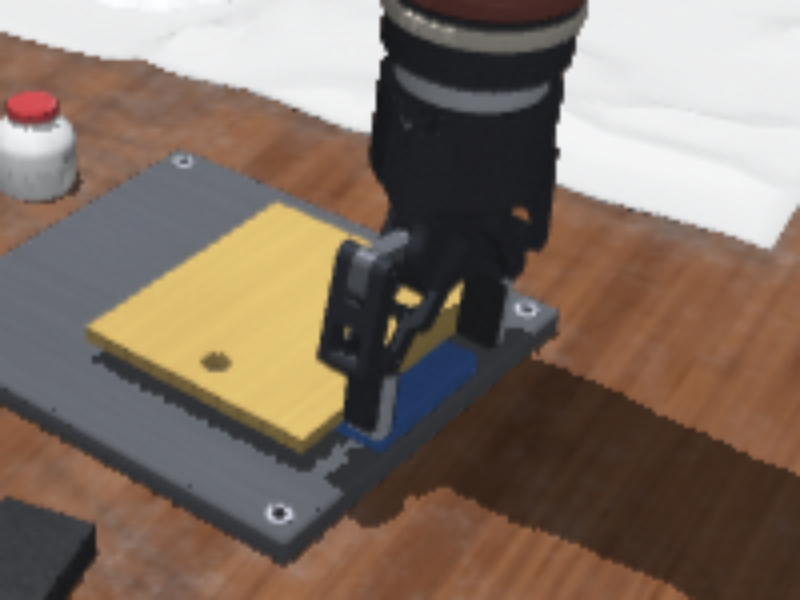

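>>> send_rows:
  hand: [85,85,85,85,85]
  linear:
    - [0,0,3]
    - [0,4,0]
    - [0,4,0]
    - [0,4,0]
    - [0,4,0]
  roll: [0,0,0,0,0]

```text
time: 8.65
eef_pos: [0.4746, 0.0726, 0.0907]
tool_rot: [2.361, 2.049, 0.042]
contact_force: [-4.0, 1.0, 2.1]
gripper_width: 0.0848
```

```bash
python3 - <<'E'
from m import *
st();holes('top10')
E
```

```text
t 8.65 tcp [474.6  72.6  90.7] jig [-106.2    2.4] head 81.91 tilt [0.0304 0.0062] F [-4.   1.   2.1] w 84.8 q [-0.13 -0.23 -0.61  1.16  0.01  0.02]
plate rect ((552.9, 58.5), (150.5, 129.8), 82.11) jig [-26.7  -0.5] yaw rel 0.16000000000000014
hole jig [-26.7 -55.1] 46.0
hole jig [-27.4  54.5] 49.0
mid [-27.1  -0.3] yaw 0.33 len 109.6
```

>>> send_rows:
  hand: [85,85,85,85,85]
  linear:
    - [0,4,0.5]
    - [0,4,0]
    - [0,4,0.5]
    - [0,4,0]
    - [0,3,0]
  roll: [0.2,0,0,0,0]

```text
time: 9.32
eef_pos: [0.494, 0.0698, 0.0904]
tool_rot: [2.366, 2.045, 0.04]
contact_force: [-3.9, 0.1, 1.3]
gripper_width: 0.0848
```

```bash
python3 - <<'E'
from m import *
st();holes('top11')
E
```

```text
t 9.32 tcp [494.   69.8  90.4] jig [-86.6   2.4] head 81.69 tilt [0.0285 0.0063] F [-3.9  0.1  1.3] w 84.8 q [-0.13 -0.16 -0.56  1.15  0.01  0.02]
plate rect ((572.5, 55.3), (150.5, 129.0), 81.84) jig [-6.8 -1. ] yaw rel -0.10999999999999588
hole jig [ -7.7 -55.3] 46.5
hole jig [-7.2 54.1] 47.0
mid [-7.5 -0.6] yaw -0.28 len 109.4
```

>>> send_rows:
  hand: [85,85,85,85]
  linear:
    - [0,2,0]
    - [0,2,0]
    - [0,1.5,0]
    - [0,0,0]
  roll: [0,0,0,0]

```text
time: 9.88
eef_pos: [0.5016, 0.0685, 0.0913]
tool_rot: [2.364, 2.043, 0.044]
contact_force: [0.3, -0.2, -0.1]
gripper_width: 0.0849
```

```bash
python3 - <<'E'
from m import *
st();holes('top12')
a=snap('side','side12.png')['pixels'][:,:,::-1].copy()
cv2.imwrite('pics/s12c.png',cv2.resize(a[170:320,280:480],(800,600)))
E
```

```text
t 9.88 tcp [501.6  68.5  91.3] jig [-78.9   2.2] head 81.67 tilt [0.0325 0.0057] F [ 0.3 -0.2 -0.1] w 84.9 q [-0.13 -0.14 -0.54  1.15  0.01  0.02]
plate rect ((579.2, 56.1), (148.9, 127.5), 81.56) jig [-0.3  0.8] yaw rel -0.389999999999997
hole jig [-0.7 55.6] 47.5
```

View pics/s12c.png

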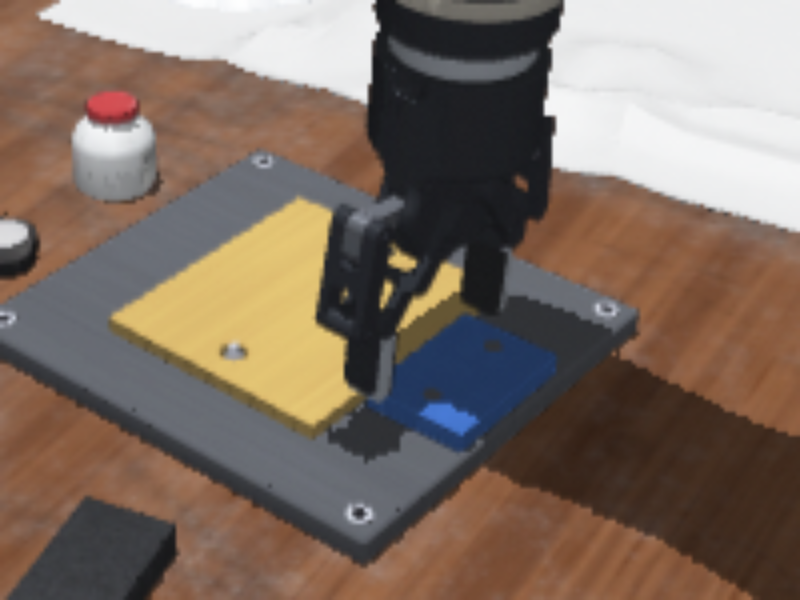

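View pics/top12c.png

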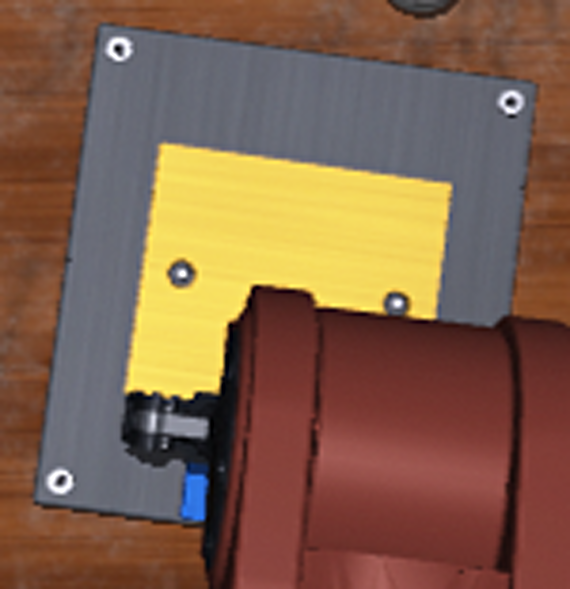

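The plate has dropped, and bright pin tops show in both holes, at crop (180,273) and (396,303). I'll back off, rise, and check that it lies flat.

>>> send_rows:
  hand: [85,85,85,85,85]
  linear:
    - [0,-4,0]
    - [0,-12,-10]
    - [0,-15,-50]
    - [0,-10,-60]
    - [0,0,-60]
  roll: [0,0,0,0,0]

```text
time: 10.6
eef_pos: [0.4499, 0.0742, 0.2692]
tool_rot: [2.37, 2.048, 0.034]
contact_force: [0.4, -0.3, 0.3]
gripper_width: 0.0851
```

>>> send_rows:
  hand: [85,85,85,85,85]
  linear:
    - [-50,0,-10]
    - [-50,0,0]
    - [-50,0,0]
    - [-50,0,0]
    - [0,0,0]
  roll: [0,0,0,0,0]

```text
time: 11.22
eef_pos: [0.4208, -0.1288, 0.2842]
tool_rot: [2.358, 2.045, 0.044]
contact_force: [0.1, 0.9, -0.2]
gripper_width: 0.0845
```

```bash
python3 - <<'E'
from m import *
st();holes('top13',z=.023)
im=snap('side','side13.png');a=im['pixels'][:,:,::-1].copy()
c=cv2.resize(a[170:320,260:460],(800,600),interpolation=cv2.INTER_CUBIC)
for z,col in((23,(0,0,255)),(15,(0,255,0))):
  for x in(-65,65):
    for y in(-75,75):
      u,v=proj(im,np.array([*j2w(x,y),z])/1000); cv2.circle(c,(int((u-260)*4),int((v-170)*4)),2,col,-1)
cv2.imwrite('pics/s13c.png',c)
E
```

```text
t 11.22 tcp [ 420.8 -128.8  284.2] jig [-131.2 -204.5] head 81.89 tilt [0.0342 0.0031] F [ 0.1  0.9 -0.2] w 84.5 q [-0.61 -0.43 -0.42  1.55  0.02 -0.47]
plate rect ((579.4, 55.0), (150.6, 130.1), 81.58) jig [ 0.  -0.3] yaw rel -0.370000000000001
hole jig [ -0.3 -54.8] 43.5
hole jig [ 0.1 55.1] 46.5
mid [-0.1  0.1] yaw -0.26 len 109.8
```

View pics/s13c.png

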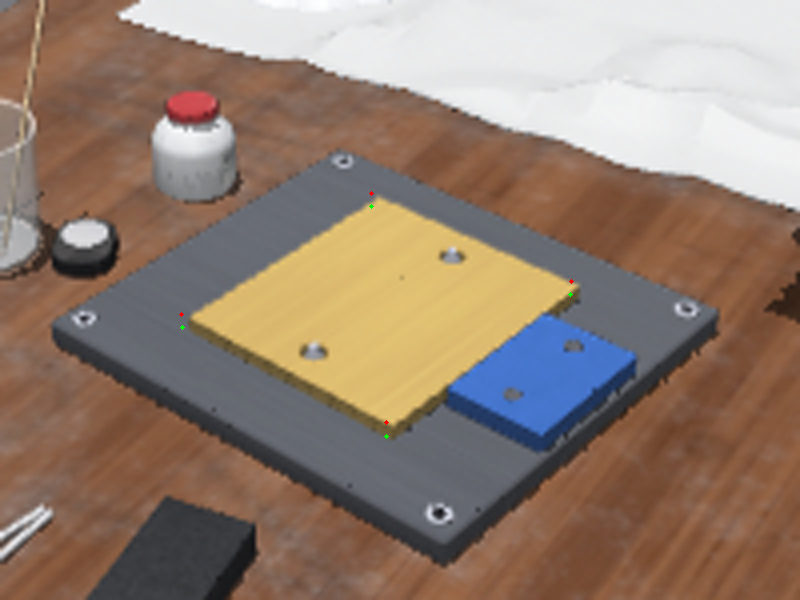

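View pics/top13.png

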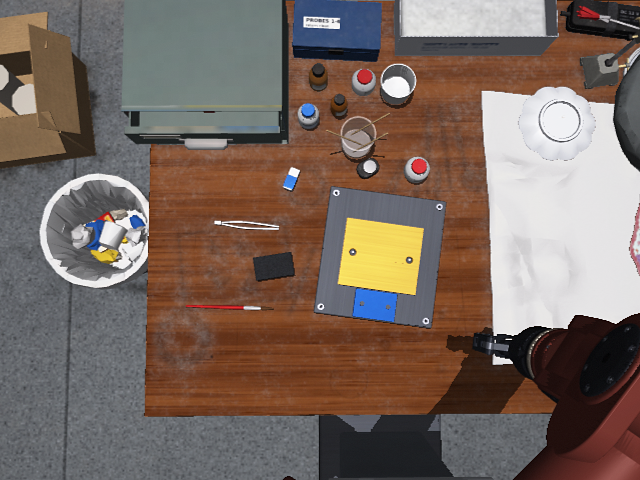

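```bash
python3 -c "
from h import *
st();a=cv2.imread('pics/top0.png');b=cv2.imread('pics/top13.png')
d=cv2.absdiff(a,b).max(2);print((d[150:330,160:313]>25).sum(),(d[140:187,313:450]>25).sum())
print(arm.hand_in())"
```

```text
t 11.32 tcp [ 421.3 -126.4  284.3] jig [-131.1 -202. ] head 82.06 tilt [0.0344 0.004 ] F [0.6 0.3 0. ] w 85.1 q [-0.6  -0.43 -0.42  1.55  0.02 -0.46]
0 0
the job is handed in; nothing more can be done
None
```

The plate is seated on both pins and flat on the jig's bed, the hand is clear, and the job was handed in at about 11.3 s. I nudged its left edge with closed fingertips to correct the sideways offset. I then pushed its near edge squarely with the two open fingertips until it left the ledge and dropped.

**Seating:** In the last top view the plate's centre is about 0.1 mm from the jig's origin, with yaw about -0.3°. Pin tops show in both holes.

**Flatness:** In the side view all four corners match the seated height. They share a small offset of about 2 px, which I put down to camera calibration.

**Other objects:** The foam, eraser, brush, tweezers, pot and loupe show no change between the first and last top views.

**Forces:** Contact forces I saw while pushing stayed under 5 N.

No check failed. The tool picked up about 2° of tilt during the moves, which had no visible effect on the result.

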